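Clear, load and clamp the tile edge-polishing jig

ROBOT

A 7-joint arm with a two-finger parallel gripper is mounted at the origin on the work surface. World frame = base frame: x ahead of the robot, y to its left, z up, the work surface at z = 0. Lengths are in m, angles in rad, forces in N, time in s.
With the tool pointing down it reaches from about 0.425 to 0.925 m from the base axis. Payload 6.8 kg.
Tool frame: the origin (TCP) lies midway between the tips of the shut fingers; the grasp point (between the pads) lies 19 mm behind it; y points along the fingers, x is the direction in which the jaws open and shut, and the axes are right-handed (so a half turn about y gives the same grasp; the last joint's range is limited). The gripper opens to 85 mm and grips with 20 to 120 N. Pads are 22 mm wide; open, the fingers measure 114 mm over their backs; the gripper's body (76 mm by 85 mm) begins 54 mm behind the grasp point. The pads swing forward as they close: fully open they stand 13 mm farther back than shut.
Start: joints at [1.16, 0.477, 0.022, 1.555, -0.011, 1.109, -0.083], TCP at [0.201, -0.644, 0.231] pointing down, gripper open.
Joint ranges: [-2.96, 2.96], [-0.34, 2.1], [-1.41, 1.46], [0.24, 2.44], [-1.37, 4.51], [0.17, 1.92], [-2.96, 2.96]. Speed limits (rad/s): [2.39, 2.39, 3.14, 3.14, 3.14, 3.14, 3.14].

INTERFACE

Orientations are given as [roll, pitch, yaw] about the fixed x, y, z axes, in that order (R = Rz(yaw) Ry(pitch) Rx(roll)).
In Python, from plant import * gives the robot as it stands.
- The arm moves only by the shell command python3 -m handwheel 'ROWS' [OPENING] [FORCE]. ROWS is JSON, a list that holds one entry, the list of rows, each a list of 6 numbers: the shift along the tool's x, y, z normalised to -1 to 1, where 1 is 100 mm, then the turn, a rotation vector about the tool's x, y, z normalised to -1 to 1, where 1 is 0.12 rad. A call has 1 to 12 rows; each row shifts and turns the pose as measured when the row begins, along the tool's axes as they then stand; what a row does not reach is not made up. A row lasts 1/12 s, in which the tool goes at most 41.7 mm and 7.16 degrees, less where a joint would pass 70% of its speed; a pose out of reach is approached as far as the arm can. A call with a number of a shift or a turn outside -1 to 1 is refused whole. A call with a gripper value outside its range is refused whole. OPENING is the opening, from -1 (shut) to 1 (fully open), set as the call begins (- or left out, the last holds). The fingers move at their own pace and stop on an object; FORCE is the grip in N (left out, the last holds). Time passes only in rows, so rows that do not move let the fingers close. It gives the time, the measured TCP pose, the force and the opening at its end, in the units of the state.
- get_state(): the state, without advancing time (a new reading comes with each control period).
- snapshot(name): name is "scene" or "top"; returns a dict with "image" (384x512x3 uint8, red, green, blue), "z_map" (384x512 float32, m along the optical axis (not along the pixel's ray), 0 where there is no reading), "fx", "fy", "cx", "cy" (pixels), "view" (4x4, takes a point from world to camera coordinates). Camera axes: x right, y down, z forward; pixel columns grow to the right and rows downward; lengths in m; the calibration is good to about 2 mm. A picture is of the moment at which its call begins.
- hand_in(): hands the job in, once; it reports no verdict.
The state is a dict: "t": time; "q": joint angles; "qd": joint speeds; "effort": joint torques, N m; "ee_pos": TCP position; "tool_rot": TCP orientation; "wrist_force": force on the tool from outside, world axes, zero at the start; "torque": the same for the moment, N m; "grip_width": opening from 0.0 (shut) to 1.0 (fully open).
Only numpy, scipy, OpenCV 4.12 (cv2) and the standard library are available. Lean on these libraries where they do the work, as an engineer would, in place of code of your own. Each camera call takes 0.05 s, during which the arm holds its last target. There are 200 camera calls.

TASK

Clear the dressing stone off the polishing jig into its tray, lying inside it, then load every tile carrier on the bench into the jig, one to a bay, sliding each one fully home until the bay's spring catch clicks out behind its foot. Hold the glazed tiles gently: take them with a light grip, and never squeeze one with more than 50 N. Only when all are in, turn the clamp knob clockwise until its pointer stands at the long mark and the pawl has caught there (the fourth tooth), and leave the nozzle, the tape measure and the jar where they are.

Things in the scene. Friction and masses are not known exactly. Their poses are not given: they have to be found in the camera images.
- carrier0: a tile carrier, one of up to three alike: flat aluminium foot 60 (x) x 50 (y) x 10 mm high with a white glazed tile standing on edge along its middle, 50 (x) x 10 (y) mm, from 9 to 58 mm above the foot's underside; 0.15 kg. Origin: centre of the foot's underside; z up. Both ends alike. Take it by the tile's 10 mm thickness from above
- carrier1: a tile carrier, one of up to three alike: flat aluminium foot 60 (x) x 50 (y) x 10 mm high with a white glazed tile standing on edge along its middle, 50 (x) x 10 (y) mm, from 9 to 58 mm above the foot's underside; 0.15 kg. Origin: centre of the foot's underside; z up. Both ends alike. Take it by the tile's 10 mm thickness from above
- carrier2: a tile carrier, one of up to three alike: flat aluminium foot 60 (x) x 50 (y) x 10 mm high with a white glazed tile standing on edge along its middle, 50 (x) x 10 (y) mm, from 9 to 58 mm above the foot's underside; 0.15 kg. Origin: centre of the foot's underside; z up. Both ends alike. Take it by the tile's 10 mm thickness from above
- jig: fixed edge-polishing jig: steel plate 8 mm high, from x -135 to 90 and y -162 to 173 mm about its origin (level with the bench), three bays in a row along y. Carriers slide on the plate along the jig's +x, through a flared mouth, between rails 53 mm apart up to an end stop. x -135 to -65 mm is open plate, for lining a carrier up before the mouth
- jig_mid (a point): on top of the plate above the jig's origin, same axes. From x 0 to 56 mm of the jig, lips on both rails (13 to 18 mm above the plate, 40 mm apart) reach over the foot's edges: a carrier cannot go in from above, its tile passes between them. Tops of rails and stops: 18 mm above the plate; a cross bar behind the bays (x over 52 mm) 40 mm above it
- bay0_seat (a point): bay 0 (jig x 25, y -118, z 8 mm): where the centre of a carrier's underside is when it is fully home (about 1 mm short of the end stop; play between stop and catch 3 mm)
- bay0_mouth (a point): middle of the flared mouth of bay 0, on the plate, 87 mm before its seat
- catch0 (a joint): spring catch of bay 0, in its right-hand (-y) side at the rear end of a seated foot: a ramped nose that stands 6 mm into the bay. Metres pushed aside: 0 out (at rest, also when empty), 0.003 to 0.006 while a foot is passing (spring 2 to 5 N), and back to 0 when the foot has gone home past it and it has clicked behind the foot
- bay1_seat (a point): bay 1 (jig x 25, y -42, z 8 mm): where the centre of a carrier's underside is when it is fully home (about 1 mm short of the end stop; play between stop and catch 3 mm)
- bay1_mouth (a point): middle of the flared mouth of bay 1, on the plate, 87 mm before its seat
- catch1 (a joint): spring catch of bay 1, in its right-hand (-y) side at the rear end of a seated foot: a ramped nose that stands 6 mm into the bay. Metres pushed aside: 0 out (at rest, also when empty), 0.003 to 0.006 while a foot is passing (spring 2 to 5 N), and back to 0 when the foot has gone home past it and it has clicked behind the foot
- bay2_seat (a point): bay 2 (jig x 25, y 34, z 8 mm): where the centre of a carrier's underside is when it is fully home (about 1 mm short of the end stop; play between stop and catch 3 mm)
- bay2_mouth (a point): middle of the flared mouth of bay 2, on the plate, 87 mm before its seat
- catch2 (a joint): spring catch of bay 2, in its right-hand (-y) side at the rear end of a seated foot: a ramped nose that stands 6 mm into the bay. Metres pushed aside: 0 out (at rest, also when empty), 0.003 to 0.006 while a foot is passing (spring 2 to 5 N), and back to 0 when the foot has gone home past it and it has clicked behind the foot
- knob (a joint): clamp knob on a toothed wheel at the jig's left (+y) end. Radians clockwise from above, 0 to 3.29. It clicks over a sprung pawl every 0.524 rad and cannot go back; a light return spring (0.1 N m) rests it against the pawl when let go, at 0, 0.524, 1.047 .. It starts at one of the first three; the long dial mark is the fourth tooth, 2.094. Turn about 0.1 past a tooth for the pawl to drop
- knob_grip (a point): on the knob's axis (jig x -20, y 122 mm), in the middle of the height of its grip bar, 43.5 mm above the bench. The black bar is 50 mm long, 14 mm thick, from 23.5 to 55.5 mm above the bench; at joint 0 it lies along the jig's x with its white pointer towards the jig's -x. The point's axes turn with the knob: its -x is where the pointer is
- pawl (a joint): the knob's sprung pawl, on the +x side of the wheel; metres lifted: 0 dropped behind a tooth, up to 0.006 while riding over one. Its upright tab (52 mm from the knob axis, top 28 mm above the bench) can be pushed along the jig's +x to let the knob run back
- stone: grey dressing stone, a bar 90 (x) x 22 (y) x 35 mm high, 0.14 kg, lying on the jig's plate across the mouths of the bays; origin: centre of its underside
- tray: the stone's place: black open tray, fixed on the bench, 130 (x) x 70 (y) mm and 20 mm high, walls and floor 5 mm thick; origin: centre of its underside
- nozzle: bystander: white sealant nozzle, a cone 44 mm across and 110 mm high standing on its flange; origin under its centre
- tape: bystander: yellow tape measure 70 x 35 x 65 mm; origin under its centre
- tub: bystander: white jar 64 mm across, 75 mm high; origin under its centre

How it is judged:
On the way, in this order (a step that is already met when the one before it is completed fails the run):
1. the dressing stone lies in its tray (x of stone in the frame of tray between -0.045 and 0.045 m and y of stone in the frame of tray between -0.035 and 0.035 m and z of stone in the frame of tray below 0.0185 m and linear speed of stone below 0.02 m/s), for 0.2 s.
2. every carrier is fully home in a bay with the catches clicked out (((distance between carrier0 and bay0_seat below 0.004 m and angle between the x axis of carrier0 and the x axis of jig, either way round below 0.08 rad) or (distance between carrier0 and bay1_seat below 0.004 m and angle between the x axis of carrier0 and the x axis of jig, either way round below 0.08 rad) or (distance between carrier0 and bay2_seat below 0.004 m and angle between the x axis of carrier0 and the x axis of jig, either way round below 0.08 rad)) and ((distance between carrier1 and bay0_seat below 0.004 m and angle between the x axis of carrier1 and the x axis of jig, either way round below 0.08 rad) or (distance between carrier1 and bay1_seat below 0.004 m and angle between the x axis of carrier1 and the x axis of jig, either way round below 0.08 rad) or (distance between carrier1 and bay2_seat below 0.004 m and angle between the x axis of carrier1 and the x axis of jig, either way round below 0.08 rad)) and ((distance between carrier2 and bay0_seat below 0.004 m and angle between the x axis of carrier2 and the x axis of jig, either way round below 0.08 rad) or (distance between carrier2 and bay1_seat below 0.004 m and angle between the x axis of carrier2 and the x axis of jig, either way round below 0.08 rad) or (distance between carrier2 and bay2_seat below 0.004 m and angle between the x axis of carrier2 and the x axis of jig, either way round below 0.08 rad)) and value of joint each of catch0, catch1, catch2 below 0.0015 m), for 0.2 s.
3. the knob stands at the long mark with the pawl caught (value of joint knob between 1.97 and 2.22 rad and value of joint pawl below 0.002 m), for 0.2 s.
At the end, for the whole second after the job is handed in: The stone lies on the floor of its tray; each carrier present is within 4 mm of a bay's seat and in line with it (0.08 rad), all catches out (under 1.5 mm); the knob rests at 1.97 to 2.22 rad, pawl down (under 2 mm); nothing moves (all of step 2 and all of step 3 and x of stone in the frame of tray between -0.045 and 0.045 m and y of stone in the frame of tray between -0.035 and 0.035 m and z of stone in the frame of tray below 0.0185 m and linear speed of each of carrier0, carrier1, carrier2 below 0.02 m/s and velocity of joint knob below 0.1 rad/s); the robot touches nothing.
It fails at once if the nozzle is shifted more than 30 mm (distance of nozzle from where it was at the start of the episode above 0.03 m).
It fails at once if the tape is shifted more than 30 mm (distance of tape from where it was at the start of the episode above 0.03 m).
It fails at once if the tub is shifted more than 30 mm (distance of tub from where it was at the start of the episode above 0.03 m).
It fails at once if a tile is squeezed hard (a finger-pad grip above 50 N; the rule sums the two pads, limit 120 N) (contact force between the fingers and carrier0 above 120 N or contact force between the fingers and carrier1 above 120 N or contact force between the fingers and carrier2 above 120 N).
Of carrier0, carrier1, carrier2 only 2 to 3 are there at a start; the rules pass over those that are not, and their reading is None.
At some moment in a run one of carrier0, carrier1, carrier2 may be knocked a few centimetres aside while the robot is not near it.
It also fails if it takes over 210 s, if anything falls off the work surface, if the arm or the gripper's body presses on something with over 40 N, if the wrist force passes 120 N, or if a joint passes its speed limit or range.

## Working session

There is one attempt and no reset: what is moved stays moved. The work goes in short steps, Python scripts to look and compute and a shell command to move; the robot and the scene stay as the last step left them, time stands still between calls to the robot, and variables do not carry over. Pictures are saved under pics/ and viewed, about 12 in all and at most 16, crops included, and the job is handed in when it is done.

```bash
ls; mkdir -p pics
python3 - <<'E'
from plant import *
import cv2,numpy as np
print(get_state())
for n in ("scene","top"):
    s=snapshot(n); cv2.imwrite(f"pics/{n}0.png",cv2.resize(s["image"][:,:,::-1],(800,600),interpolation=cv2.INTER_CUBIC)); np.savez(f"{n}0.npz",**s); print(n,s["fx"],s["fy"],s["cx"],s["cy"],s["view"].round(3).tolist())
E
```

```text
pics
{'t': 0.0, 'q': array([ 1.15991585,  0.47779821,  0.02237439,  1.55642367, -0.01150872,
        1.1092759 , -0.08308588]), 'qd': array([ 0.00026532,  0.00195245, -0.0013947 ,  0.00109114,  0.00142029,
       -0.0012218 , -0.00067175]), 'effort': array([ 2.22631564e-05, -5.96450114e+01,  1.60772536e+00, -2.81200272e+01,
        1.24424402e-02,  9.36886965e-03, -4.09115003e-06]), 'ee_pos': array([ 0.20106815, -0.64376113,  0.23033937]), 'tool_rot': array([-1.57093594,  0.001771  , -1.26801465]), 'wrist_force': array([-0.19125549, -0.28709173, -0.54420154]), 'torque': array([ 0.01078295, -0.00451845,  0.0068744 ]), 'grip_width': 0.9980810392565298}
scene 363.6543481422908 363.6543481422908 256.33056197010205 195.66185874679545 [[0.442, 0.897, 0.014, -0.27], [0.712, -0.341, -0.614, -0.367], [-0.546, 0.281, -0.789, 1.286], [0.0, 0.0, 0.0, 1.0]]
top 388.17556026856 388.17556026856 264.5202100175302 195.3607347640664 [[0.092, -0.996, -0.001, -0.042], [-0.971, -0.09, -0.222, 0.595], [0.221, 0.021, -0.975, 0.874], [0.0, 0.0, 0.0, 1.0]]
```

View pics/scene0.png

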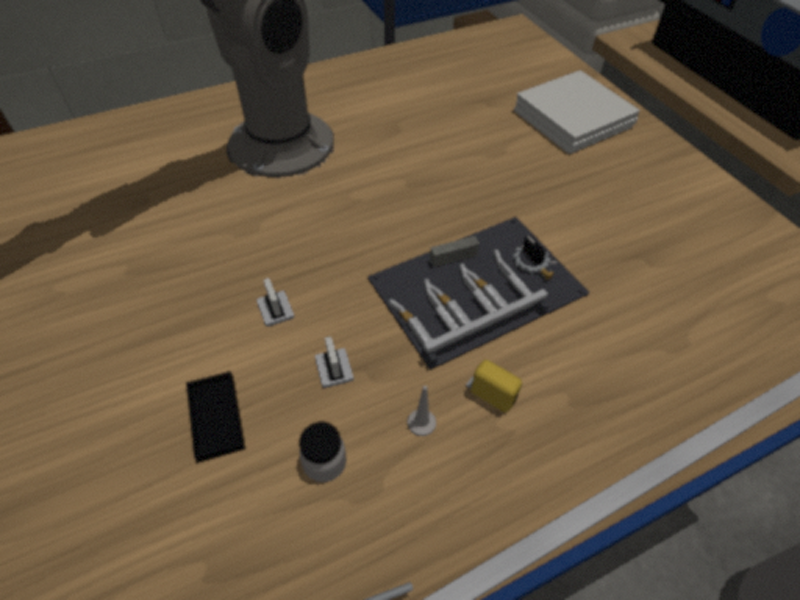

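View pics/top0.png

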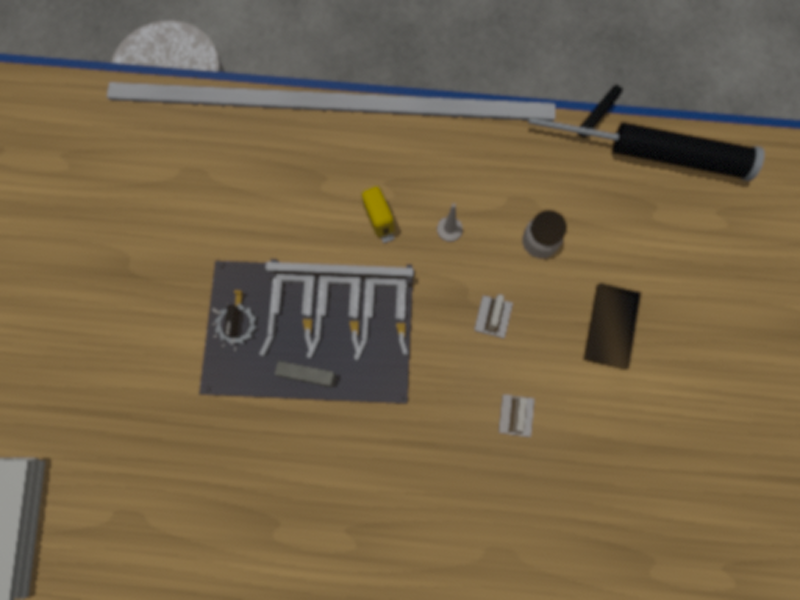

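Two carriers (top view ~(493,315) and (517,415)), stone at (305,373) on the jig, tray at (612,326), knob at (235,322). The tape, nozzle and jar stand at the back. Next I measure them with the depth map.

```bash
cat > h.py <<'E'
from plant import *
import cv2,numpy as np
from scipy.spatial.transform import Rotation as R
def cloud(s):
    v,u=np.mgrid[0:384,0:512]; z=s["z_map"]
    P=np.stack([(u-s["cx"])/s["fx"]*z,(v-s["cy"])/s["fy"]*z,z],-1)
    T=np.linalg.inv(s["view"]); W=P@T[:3,:3].T+T[:3,3]; W[z==0]=np.nan; return W
def proj(s,p):
    c=s["view"]@np.r_[p,1]; return s["fx"]*c[0]/c[2]+s["cx"], s["fy"]*c[1]/c[2]+s["cy"]
def clusters(W,zlo,zhi,minn=15):
    m=((W[...,2]>zlo)&(W[...,2]<zhi)&(np.hypot(W[...,0],W[...,1])>.3)&(W[...,0]<.95)).astype(np.uint8)
    n,l=cv2.connectedComponents(m); out=[]
    for i in range(1,n):
        p=W[l==i]
        if len(p)<minn: continue
        r=cv2.minAreaRect((p[:,:2]*1000).astype(np.float32)); vu=np.argwhere(l==i).mean(0)
        out.append((len(p),p,r)); print(len(p),"px(u,v)*1.5625",(vu[::-1]*1.5625).round(),"c",np.round(r[0],1),"sz",np.round(r[1],1),"ang",round(r[2],1),"z",p[:,2].min().round(4),np.median(p[:,2]).round(4),p[:,2].max().round(4))
    return out
E
python3 - <<'E'
from h import *
s=dict(np.load("top0.npz")); W=cloud(s)
print("table z",np.nanmedian(W[250:300,150:350,2]))
clusters(W,.0045,.3)
print("--high"); clusters(W,.030,.3,6)
s2=dict(np.load("scene0.npz")); W2=cloud(s2)
print("--scene"); clusters(W2,.0045,.3)
print("--high"); clusters(W2,.030,.3,6)
E
```

```text
table z -0.0005308629862224024
289 px(u,v)*1.5625 [165.  98.] c [945.7 467.4] sz [ 11.9 255. ] ang 0.8 z 0.0045 0.0101 0.0159
2249 px(u,v)*1.5625 [676. 149.] c [ 924.7 -347.5] sz [391.   53.1] ang 82.7 z 0.0049 0.0492 0.0617
475 px(u,v)*1.5625 [378. 212.] c [753.   85.8] sz [78.1 35.1] ang 28.0 z 0.0046 0.0618 0.0688
218 px(u,v)*1.5625 [450. 225.] c [749.  -34.2] sz [39.2 40. ] ang 4.1 z 0.0045 0.0114 0.1105
657 px(u,v)*1.5625 [544. 234.] c [ 739.4 -187.9] sz [59.7 60.1] ang 35.3 z 0.0048 0.0725 0.0784
10667 px(u,v)*1.5625 [308. 331.] c [553.6 182.6] sz [226.1 334.8] ang 2.7 z 0.0045 0.0081 0.0594
925 px(u,v)*1.5625 [612. 325.] c [ 604.7 -311.7] sz [ 71.3 130.7] ang 81.7 z 0.0045 0.0077 0.0237
462 px(u,v)*1.5625 [493. 316.] c [ 603.1 -117.6] sz [49.8 60.3] ang 80.4 z 0.0045 0.0113 0.0608
499 px(u,v)*1.5625 [516. 415.] c [ 446.7 -164.1] sz [50.6 60.1] ang 87.4 z 0.005 0.0111 0.0609
2006 px(u,v)*1.5625 [ 17. 522.] c [216.9 566.7] sz [208.3  54.5] ang 17.8 z 0.0045 0.0438 0.0508
--high
2040 px(u,v)*1.5625 [678. 148.] c [ 924.7 -347.5] sz [391.   53.1] ang 82.7 z 0.03 0.0506 0.0617
410 p
[... 2245 characters left out ...]
.1 15.5] ang 1.8 z 0.0305 0.0488 0.0592
93 px(u,v)*1.5625 [271. 294.] c [ 446.8 -162.9] sz [10.  52.1] ang 87.5 z 0.0307 0.0576 0.062
582 px(u,v)*1.5625 [483. 321.] c [656.2 139.4] sz [ 32.  236.1] ang 1.1 z 0.03 0.0475 0.0518
108 px(u,v)*1.5625 [332. 354.] c [ 605.  -116.6] sz [ 9.9 50.9] ang 80.7 z 0.0315 0.0577 0.0606
564 px(u,v)*1.5625 [497. 381.] c [759.   88.4] sz [70.8 35.6] ang 28.0 z 0.0303 0.0631 0.0687
126 px(u,v)*1.5625 [423. 404.] c [754.4 -34. ] sz [16.8 10.2] ang 67.8 z 0.0305 0.0632 0.1125
813 px(u,v)*1.5625 [321. 448.] c [ 746.9 -188.2] sz [60.2 58.8] ang 63.1 z 0.0301 0.0746 0.0789
88 px(u,v)*1.5625 [387. 592.] c [ 946.7 -182.3] sz [58.2  7.2] ang 83.4 z 0.0311 0.0347 0.038
```

```bash
cat > plan.py <<'E'
# plan.py x y z(mm) yaw(deg) [j = x y in jig frame]: remaining turn and shift (after the turn), in row units
from h import *
import sys
x,y,z,yaw=map(float,sys.argv[1:5])
J=(576.2,178.4,2.7)
if "j" in sys.argv:
    a=np.radians(J[2]); x,y=J[0]+np.cos(a)*x-np.sin(a)*y, J[1]+np.sin(a)*x+np.cos(a)*y; yaw+=J[2]
s=get_state(); p=s["ee_pos"]*1000
Rc=R.from_euler("xyz",s["tool_rot"]); 
Rt=R.from_euler("xyz",[-90,0,yaw],degrees=True)
d=np.array([x,y,z])-p
print("t",round(s["t"],1),"p",p.round(1),"rpy",np.degrees(s["tool_rot"]).round(1),"F",s["wrist_force"].round(1),"w",round(s["grip_width"],3))
print("turn",((Rc.inv()*Rt).as_rotvec()/.12).round(2),"shift after",(Rt.inv().apply(d)/100).round(3),"shift now",(Rc.inv().apply(d)/100).round(3),"worldmm",d.round(1))
E
python3 -m handwheel '[[[0,0,0.41,0,-0.6,0],[0,0,0.41,0,-0.6,0],[0,0,0.41,0,-0.6,0],[0,0,0.41,0,-0.6,0],[0,0,0.41,0,-0.6,0],[0,0,0.41,0,-0.6,0],[0,0,0.41,0,-0.6,0],[0,0,0.41,0,-0.6,0],[0,0,0.41,0,-0.6,0],[0,0,0.41,0,-0.6,0],[0,0,0.41,0,-0.6,0],[0,0,0.41,0,-0.6,0]]]' -0.1 30
python3 plan.py 477.5 189 150 -5.5
```

```text
t: 1.1
ee_pos: [0.5601, -0.339, 0.2208]
tool_rot: [-1.574, 0.014, -0.39]
wrist_force: [-0.3, -0.3, 0.3]
grip_width: 0.448
t 1.1 p [ 560.1 -339.   220.8] rpy [-90.2   0.8 -22.3] F [-0.3 -0.3  0.3] w 0.448
turn [ 0.01 -2.45 -0.12] shift after [-1.329  0.708  5.177] shift now [-2.76   0.732  4.573] worldmm [-82.6 528.  -70.8]
```

```bash
python3 -m handwheel '[[[0,0,0,0,-0.8,0],[0,0,0,0,-0.8,0],[0,0,0,0,-0.8,0],[-0.1,0,0.4,0,0,0],[-0.1,0,0.4,0,0,0],[-0.1,0,0.4,0,0,0],[-0.1,0,0.4,0,0,0],[-0.1,0,0.4,0,0,0],[-0.1,0,0.4,0,0,0],[-0.1,0,0.4,0,0,0],[-0.1,0,0.4,0,0,0],[-0.1,0,0.4,0,0,0]]]'
python3 plan.py 477.5 189 150 -5.5
```

```text
t: 2.1
ee_pos: [0.4976, 0.0375, 0.2189]
tool_rot: [-1.565, 0.018, -0.078]
wrist_force: [0.9, 0.7, -0.8]
grip_width: 0.443
t 2.1 p [497.6  37.5 218.9] rpy [-89.7   1.1  -4.5] F [ 0.9  0.7 -0.8] w 0.443
turn [-0.05  0.15 -0.15] shift after [-0.346  0.689  1.489] shift now [-0.306  0.703  1.491] worldmm [-20.1 151.5 -68.9]
```

```bash
python3 -m handwheel '[[[-0.1,0,0.4,0,0,0],[-0.1,0.1,0.4,0,0,0],[-0.1,0.15,0.4,0,0,0],[-0.05,0.15,0.1,0,0,0]]]'
python3 plan.py 477.5 189 100 -5.5
```

```text
t: 2.43
ee_pos: [0.4713, 0.1755, 0.1843]
tool_rot: [-1.56, 0.012, -0.071]
wrist_force: [0.7, -0.5, 0.5]
grip_width: 0.446
t 2.4 p [471.3 175.5 184.3] rpy [-89.4   0.7  -4.1] F [ 0.7 -0.5  0.5] w 0.446
turn [-0.09  0.2  -0.1 ] shift after [0.049 0.843 0.14 ] shift now [0.063 0.844 0.13 ] worldmm [  6.2  13.5 -84.3]
```

```bash
python3 -m handwheel '[[[0.05,0.2,0.1,-0.09,0.2,-0.1],[0.02,0.3,0.04,0,0,0],[0,0.3,0,0,0,0],[0,0,0,0,0,0]]]'
python3 plan.py 480 189 16 -5.5
```

```text
t: 2.77
ee_pos: [0.4758, 0.1962, 0.1003]
tool_rot: [-1.57, 0.001, -0.086]
wrist_force: [-1.6, -0.8, -0.6]
grip_width: 0.448
t 2.8 p [475.8 196.2 100.3] rpy [-89.9   0.   -4.9] F [-1.6 -0.8 -0.6] w 0.448
turn [-0.01  0.09 -0.01] shift after [ 0.049  0.843 -0.068] shift now [ 0.049  0.842 -0.069] worldmm [  4.2  -7.2 -84.3]
```

```bash
python3 -m handwheel '[[[0.05,0.1,-0.06,0,0.09,0],[0,0.2,0,0,0,0],[0,0,0,0,0,0]]]'; python3 plan.py 480 189 16 -5.5
```

```text
t: 3.02
ee_pos: [0.4812, 0.1888, 0.0701]
tool_rot: [-1.57, 0.001, -0.098]
wrist_force: [-0.1, -0.1, -0.6]
grip_width: 0.453
t 3.0 p [481.2 188.8  70.1] rpy [-90.    0.1  -5.6] F [-0.1 -0.1 -0.6] w 0.453
turn [-0.   -0.02 -0.01] shift after [-0.012  0.541  0.001] shift now [-0.012  0.542  0.   ] worldmm [ -1.2   0.2 -54.1]
```

```bash
python3 -m handwheel '[[[-0.01,0.2,0,0,0,0],[0,0.2,0,0,0,0],[0,0.12,0,0,0,0],[0,0.02,0,0,0,0],[0,0,0,0,0,0]]]'; python3 plan.py 480 189 16 -5.5
python3 -m handwheel '[[[0,0,0,0,0,0],[0,0,0,0,0,0],[0,0,0,0,0,0],[0,0,0,0,0,0],[0,0,0,0,0,0]]]' -1 35
```

```text
t: 3.43
ee_pos: [0.4869, 0.1863, 0.0206]
tool_rot: [-1.569, -0.008, -0.106]
wrist_force: [0.6, 0.5, 0.3]
grip_width: 0.453
t 3.4 p [486.9 186.3  20.6] rpy [-89.9  -0.4  -6.1] F [0.6 0.5 0.3] w 0.453
turn [-0.02 -0.08  0.07] shift after [-0.071  0.046  0.02 ] shift now [-0.072  0.045  0.019] worldmm [-6.9  2.7 -4.6]
t: 3.85
ee_pos: [0.4893, 0.1865, 0.0246]
tool_rot: [-1.567, -0.012, -0.108]
wrist_force: [-0.1, 0.2, -0.7]
grip_width: 0.248
```

```bash
python3 -m handwheel '[[[0,-0.2,0,0,0,0],[0,-0.3,0,0,0,0],[0,-0.3,0,0,0,0],[0,-0.3,0,0,0,0],[0,-0.2,0,0,0,0]]]'; python3 plan.py 605 -300 150 -98.2
```

```text
t: 4.27
ee_pos: [0.4835, 0.1849, 0.1553]
tool_rot: [-1.572, -0.002, -0.105]
wrist_force: [0.4, 0.5, -1.2]
grip_width: 0.25
t 4.3 p [483.5 184.9 155.3] rpy [-90.1  -0.1  -6. ] F [ 0.4  0.5 -1.2] w 0.25
turn [-1.00e-02  1.34e+01  2.00e-02] shift after [4.626 0.053 1.894] shift now [ 1.718  0.06  -4.694] worldmm [ 121.5 -484.9   -5.3]
```

```bash
python3 -m handwheel '[[[0.14,0,-0.38,0,0,0],[0.14,0,-0.38,0,0,0],[0.14,0,-0.38,0,0,0],[0.14,0,-0.38,0,0,0],[0.14,0,-0.38,0,0,0],[0.14,0,-0.38,0,0,0],[0.14,0,-0.38,0,0,0],[0.14,0,-0.38,0,0,0],[0.14,0,-0.38,0,0,0],[0.14,0,-0.38,0,0,0],[0.14,0,-0.38,0,0,0],[0.14,0,-0.38,0,0,0]]]'
python3 -m handwheel '[[[0,0,0,0,1,0],[0,0,0,0,1,0],[0,0,0,0,1,0],[0,0,0,0,1,0],[0,0,0,0,1,0],[0,0,0,0,1,0],[0,0,0,0,1,0],[0,0,0,0,1,0],[0,0,0,0,1,0],[0,0,0,0,1,0],[0,0,0,0,1,0],[0,0,0,0,1,0]]]'; python3 plan.py 617.5 -313 60 -98.2
```

```text
t: 5.27
ee_pos: [0.6127, -0.2853, 0.1656]
tool_rot: [-1.562, -0.018, -0.081]
wrist_force: [0.4, 0.1, -1.0]
grip_width: 0.25
t: 6.27
ee_pos: [0.608, -0.3017, 0.1621]
tool_rot: [-1.557, 0.005, -1.581]
wrist_force: [0.3, 0.2, -0.7]
grip_width: 0.249
t 6.3 p [ 608.  -301.7  162.1] rpy [-89.2   0.3 -90.6] F [ 0.3  0.2 -0.7] w 0.249
turn [-0.11  1.1  -0.05] shift after [0.099 1.021 0.11 ] shift now [0.118 1.021 0.082] worldmm [   9.5  -11.3 -102.1]
```

```bash
python3 -m handwheel '[[[0,0,0,-0.1,0.9,-0.05],[0.1,0.2,0.1,0,0.2,0],[0,0.3,0,0,0,0],[0,0.3,0,0,0,0],[0,0.1,0,0,0,0],[0,0,0,0,0,0]]]'; python3 plan.py 617.5 -313 24 -98.2
```

```text
t: 6.77
ee_pos: [0.6191, -0.3115, 0.0718]
tool_rot: [-1.566, 0.0, -1.725]
wrist_force: [-0.9, -0.7, -1.6]
grip_width: 0.251
t 6.8 p [ 619.1 -311.5   71.8] rpy [-89.7   0.  -98.8] F [-0.9 -0.7 -1.6] w 0.251
turn [-0.04 -0.09 -0.  ] shift after [ 0.017  0.478 -0.014] shift now [ 0.018  0.478 -0.016] worldmm [ -1.6  -1.5 -47.8]
```

```bash
python3 -m handwheel '[[[0.02,0.15,-0.01,0,0,0],[0,0.15,0,0,0,0],[0,0.12,0,0,0,0],[0,0.06,0,0,0,0],[0,0,0,0,0,0]]]'; python3 plan.py 617.5 -313 24 -98.2
```

```text
t: 7.18
ee_pos: [0.6201, -0.3133, 0.0251]
tool_rot: [-1.562, 0.0, -1.724]
wrist_force: [0.2, 1.5, -1.4]
grip_width: 0.254
t 7.2 p [ 620.1 -313.3   25.1] rpy [-89.5   0.  -98.8] F [ 0.2  1.5 -1.4] w 0.254
turn [-0.07 -0.08 -0.  ] shift after [ 0.     0.011 -0.027] shift now [ 0.001  0.011 -0.027] worldmm [-2.6  0.3 -1.1]
```

Release and retreat up, then look.

```bash
python3 -m handwheel '[[[0,0.005,0,0,0,0],[0,0,0,0,0,0],[0,0,0,0,0,0],[0,-0.2,0,0,0,0],[0,-0.3,0,0,0,0],[0,-0.4,0,0,0,0],[0,-0.4,0,0,0,0],[0,-0.2,0,0,0,0],[-0.4,0,0,0,0,0],[-0.4,0,0,0,0,0],[-0.4,0,0,0,0,0]]]' -0.2
python3 - <<'E'
from h import *
for n in ("top","scene"):
    s=snapshot(n); np.savez(n+"1.npz",**s); print(n); clusters(cloud(s),.03,.1,20)
    cv2.imwrite(f"pics/{n}1.png",cv2.resize(s["image"][:,:,::-1],(800,600),interpolation=cv2.INTER_CUBIC))
E
python3 plan.py 450 -160 150 -92
```

```text
t: 8.1
ee_pos: [0.6387, -0.2081, 0.1921]
tool_rot: [-1.547, -0.01, -1.744]
wrist_force: [0.9, 0.3, 0.0]
grip_width: 0.401
top
236 px(u,v)*1.5625 [581. 129.] c [ 946.6 -233.6] sz [157.9  32. ] ang 79.4 z 0.03 0.0334 0.0595
410 px(u,v)*1.5625 [377. 209.] c [755.9  87.3] sz [69.5 35.1] ang 27.8 z 0.0307 0.0625 0.0678
70 px(u,v)*1.5625 [451. 219.] c [744.5 -33.4] sz [16.6  8.4] ang 81.6 z 0.03 0.0608 0.0989
418 px(u,v)*1.5625 [543. 228.] c [ 742.7 -185.4] sz [53.5 58.9] ang 45.6 z 0.0304 0.0734 0.0792
582 px(u,v)*1.5625 [339. 269.] c [653.6 139.4] sz [ 24.5 234.5] ang 3.1 z 0.0303 0.0466 0.051
105 px(u,v)*1.5625 [496. 312.] c [ 602.6 -117.3] sz [10.2 49.2] ang 80.4 z 0.0313 0.0564 0.0611
189 px(u,v)*1.5625 [614. 326.] c [ 606.2 -304.3] sz [90.2 18.8] ang 0.6 z 0.0302 0.0389 0.0438
171 px(u,v)*1.5625 [231. 321.] c [549.1 299.1] sz [49.2 15.6] ang 3.7 z 0.0306 0.053 0.0611
128 px(u,v)*1.5625 [520. 414.] c [ 446.8 -163.8] sz [10.4 49.7] ang 87.9 z 0.0302 0.0564 0.0625
1300 px(u,v)*1.5625 [ 11. 519.] c [213.2 574.4] sz [197.   41.5] ang 8.9 z 0.03 0.0455 0.052
scene
2068 px(u,v)*1.5625 [731.
[... 425 characters left out ...]
z 0.0303 0.0578 0.0616
571 px(u,v)*1.5625 [497. 381.] c [759.1  88.5] sz [70.6 35.1] ang 27.8 z 0.0301 0.0628 0.0684
380 px(u,v)*1.5625 [210. 409.] c [ 608.1 -311.5] sz [22.6 90. ] ang 81.4 z 0.03 0.0403 0.0438
112 px(u,v)*1.5625 [423. 407.] c [754.6 -35.3] sz [18.4 11.1] ang 64.7 z 0.0304 0.0589 0.0994
817 px(u,v)*1.5625 [321. 448.] c [ 746.7 -188. ] sz [59.2 58.9] ang 51.1 z 0.0305 0.0743 0.0791
91 px(u,v)*1.5625 [387. 592.] c [ 946.8 -181.8] sz [59.2  8.1] ang 83.7 z 0.0302 0.035 0.0379
t 8.2 p [ 641.3 -196.8  191.5] rpy [-88.7  -0.1 -99.1] F [ 0.3  2.3 -0.7] w 0.397
turn [-0.19 -1.03  0.03] shift after [-0.301  0.415 -1.925] shift now [-0.063  0.369 -1.956] worldmm [-191.3   36.8  -41.5]
```

View pics/scene1.png

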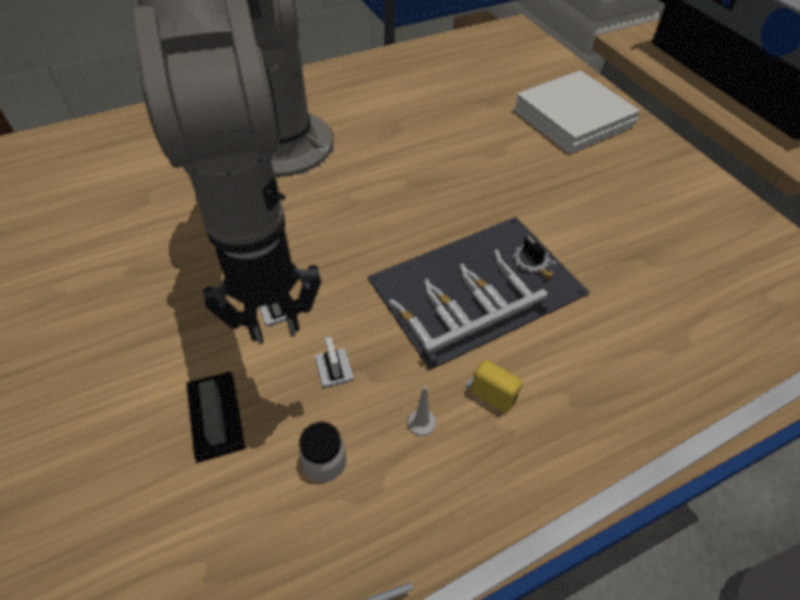

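The stone lies flat in the tray (scene ~(212,410)), and both carriers are unmoved. Going to the carrier at (603,-117).

```bash
python3 -m handwheel '[[[-0.35,0,-0.3,-0.1,0,0],[-0.35,0.1,-0.25,-0.1,0,0],[-0.1,0.1,0,0,0,0],[0,0,0,0,0,0]]]'; python3 plan.py 603.5 -117 90 -99.5
```

```text
t: 8.53
ee_pos: [0.6055, -0.116, 0.1737]
tool_rot: [-1.564, -0.003, -1.726]
wrist_force: [-0.1, -0.0, 0.1]
grip_width: 0.4
t 8.5 p [ 605.5 -116.   173.7] rpy [-89.6  -0.2 -98.9] F [-0.1 -0.   0.1] w 0.4
turn [-0.06  0.09  0.02] shift after [ 0.013  0.837 -0.018] shift now [ 0.011  0.837 -0.024] worldmm [ -2.   -1.  -83.7]
```

```bash
python3 -m handwheel '[[[0.01,0.3,-0.02,-0.06,0.09,0.02],[0,0.3,0,0,0,0],[0,0.2,0,0,0,0],[0,0,0,0,0,0]]]'; python3 plan.py 603.5 -117 24 -99.5
```

```text
t: 8.87
ee_pos: [0.6084, -0.1186, 0.097]
tool_rot: [-1.56, -0.0, -1.735]
wrist_force: [0.8, 0.5, -1.0]
grip_width: 0.407
t 8.9 p [ 608.4 -118.6   97. ] rpy [-89.4  -0.  -99.4] F [ 0.8  0.5 -1. ] w 0.407
turn [-0.09  0.02  0.  ] shift after [-0.008  0.73  -0.051] shift now [-0.008  0.729 -0.058] worldmm [ -4.9   1.6 -73. ]
```

```bash
python3 -m handwheel '[[[0,0.25,-0.06,-0.1,0,0],[0,0.25,-0.02,0,0,0],[0,0.18,-0.01,0,0,0],[0,0.05,-0.01,0,0,0],[0,0,0,0,0,0]]]'; python3 plan.py 603.5 -117 24 -99.5
```

```text
t: 9.28
ee_pos: [0.6048, -0.1242, 0.0285]
tool_rot: [-1.562, -0.003, -1.74]
wrist_force: [-0.6, -0.3, 0.5]
grip_width: 0.403
t 9.3 p [ 604.8 -124.2   28.5] rpy [-89.5  -0.2 -99.7] F [-0.6 -0.3  0.5] w 0.403
turn [-0.07 -0.03  0.02] shift after [-0.069  0.045 -0.025] shift now [-0.069  0.045 -0.025] worldmm [-1.3  7.2 -4.5]
```

```bash
python3 -m handwheel '[[[-0.07,0.03,-0.02,-0.07,-0.03,0],[0,0,0,0,0,0]]]'; python3 plan.py 603.5 -117 24 -99.5;  python3 -m handwheel '[[[0,0,0,0,0,0],[0,0,0,0,0,0],[0,0,0,0,0,0],[0,0,0,0,0,0],[0,0,0,0,0,0]]]' -1 25;  python3 plan.py 603.5 -117 24 -99.5
```

```text
t: 9.45
ee_pos: [0.6058, -0.1181, 0.0281]
tool_rot: [-1.568, -0.003, -1.738]
wrist_force: [-0.2, 0.0, 0.8]
grip_width: 0.397
t 9.4 p [ 605.8 -118.1   28.1] rpy [-89.8  -0.2 -99.6] F [-0.2  0.   0.8] w 0.397
turn [-0.02 -0.01  0.03] shift after [-0.007  0.041 -0.025] shift now [-0.007  0.041 -0.025] worldmm [-2.3  1.1 -4.1]
t: 9.87
ee_pos: [0.609, -0.1179, 0.0325]
tool_rot: [-1.561, -0.003, -1.737]
wrist_force: [0.2, -0.4, -1.4]
grip_width: 0.111
t 9.9 p [ 609.  -117.9   32.5] rpy [-89.5  -0.2 -99.5] F [ 0.2 -0.4 -1.4] w 0.111
turn [-0.08 -0.    0.02] shift after [ 0.     0.085 -0.055] shift now [-0.     0.085 -0.056] worldmm [-5.5  0.9 -8.5]
```

```bash
python3 -m handwheel '[[[0,-0.2,0,-0.08,0,0],[0,-0.3,0,0,0,0],[0,-0.3,0,0,0,0],[0,-0.2,0,0,-0.9,0],[0,0,0,0,-0.9,0]]]'; python3 plan.py -94.5 -42 120 -90 j
```

```text
t: 10.28
ee_pos: [0.606, -0.1173, 0.134]
tool_rot: [-1.58, -0.002, -1.516]
wrist_force: [0.1, -1.0, -1.8]
grip_width: 0.109
t 10.3 p [ 606.  -117.3  134. ] rpy [-90.5  -0.1 -86.9] F [ 0.1 -1.  -1.8] w 0.109
turn [0.07 0.06 0.02] shift after [-2.548  0.14  -1.104] shift now [-2.556  0.145 -1.084] worldmm [-122.3  249.3  -14. ]
```

```bash
python3 -m handwheel '[[[-0.36,0,-0.16,0.07,0.06,0],[-0.36,0,-0.16,0,0,0],[-0.36,0,-0.16,0,0,0],[-0.36,0,-0.16,0,0,0],[-0.36,0,-0.16,0,0,0],[-0.36,0,-0.16,0,0,0],[-0.3,0,-0.14,0,0,0],[0,0,0,0,0,0]]]'; python3 plan.py -94.5 -42 70 -90 j
```

```text
t: 10.95
ee_pos: [0.4809, 0.126, 0.1352]
tool_rot: [-1.562, -0.006, -1.527]
wrist_force: [0.1, 0.9, -2.2]
grip_width: 0.108
t 10.9 p [480.9 126.  135.2] rpy [-89.5  -0.3 -87.5] F [ 0.1  0.9 -2.2] w 0.108
turn [-0.07 -0.03  0.05] shift after [-0.058  0.652  0.032] shift now [-0.062  0.652  0.026] worldmm [  2.9   6.  -65.2]
```

```bash
python3 -m handwheel '[[[-0.06,0.2,0.02,-0.07,0,0.05],[0,0.2,0,0,0,0],[0,0.2,-0.01,0,0,0],[0,0.05,0,0,0,0],[0,0,0,0,0,0]]]'; python3 plan.py -94.5 -42 70 -90 j
python3 - <<'E'
from h import *
s=snapshot("top"); W=cloud(s)
clusters(W,.035,.0625,20)
u,v=proj(s,[.48,.13,.05]);u,v=int(u),int(v); c=s["image"][v-75:v+75,u-100:u+100,::-1]
cv2.imwrite("pics/a1.png",cv2.resize(c,(800,600),interpolation=cv2.INTER_CUBIC))
E
```

```text
t: 11.37
ee_pos: [0.4816, 0.1361, 0.0702]
tool_rot: [-1.567, 0.002, -1.519]
wrist_force: [-0.1, 0.3, -1.6]
grip_width: 0.113
t 11.4 p [481.6 136.1  70.2] rpy [-89.8   0.1 -87. ] F [-0.1  0.3 -1.6] w 0.113
turn [-0.03  0.04 -0.02] shift after [0.042 0.002 0.02 ] shift now [0.042 0.002 0.02 ] worldmm [ 2.2 -4.1 -0.2]
1721 px(u,v)*1.5625 [690. 149.] c [ 915.7 -423.5] sz [235.8  53.6] ang 82.3 z 0.035 0.0525 0.0608
168 px(u,v)*1.5625 [378. 213.] c [756.3  87.6] sz [69.6 35.4] ang 28.0 z 0.0351 0.0592 0.0624
32 px(u,v)*1.5625 [450. 222.] c [744.3 -33.1] sz [16.8  8.3] ang 75.8 z 0.0359 0.0479 0.0611
145 px(u,v)*1.5625 [539. 242.] c [ 730.4 -182.4] sz [62.1 37.7] ang 63.6 z 0.0351 0.0476 0.0621
570 px(u,v)*1.5625 [339. 269.] c [649.4 139.1] sz [ 14.3 234.3] ang 2.8 z 0.0351 0.0466 0.0519
321 px(u,v)*1.5625 [618. 322.] c [ 606.2 -312.6] sz [22.2 90.1] ang 81.6 z 0.0353 0.0394 0.0439
25 px(u,v)*1.5625 [342. 384.] c [464.8 111.8] sz [21.9  7.4] ang 7.7 z 0.04 0.0479 0.0512
119 px(u,v)*1.5625 [520. 413.] c [ 446.7 -163.9] sz [10.2 49.3] ang 87.2 z 0.0366 0.0564 0.0622
1240 px(u,v)*1.5625 [ 11. 519.] c [213.1 576.4] sz [195.6  41.9] ang 7.5 z 0.0353 0.0457 0.0505
```

View pics/a1.png

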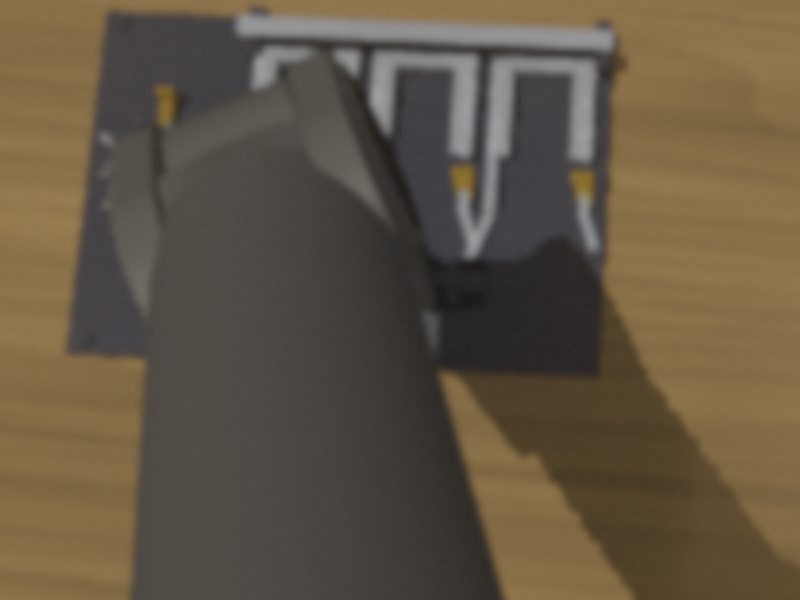

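The arm hides the carrier from the top camera, so I'll use the scene camera after lowering.

```bash
python3 -m handwheel '[[[0.04,0.14,0.02,0,0.04,0],[0,0.1,0,0,0,0],[0,0.04,0,0,0,0],[0,0.01,0,0,0,0]]]'; python3 plan.py -94.5 -42 42 -90 j
python3 - <<'E'
from h import *
s=snapshot("scene"); W=cloud(s)
m=(abs(W[...,0]-.475)<.06)&(abs(W[...,1]-.135)<.07)&(W[...,2]>.012)&(W[...,2]<.028)
p=W[m]; print(len(p)); r=cv2.minAreaRect((p[:,:2]*1e3).astype(np.float32)); print(r,np.percentile(p[:,2],[5,50,95]))
u,v=proj(s,[.5,.13,.05]);u,v=int(u),int(v); c=s["image"][v-60:v+60,u-80:u+80,::-1]
cv2.imwrite("pics/a2.png",cv2.resize(c,(800,600),interpolation=cv2.INTER_CUBIC))
E
```

```text
t: 11.75
ee_pos: [0.4871, 0.1318, 0.0441]
tool_rot: [-1.561, 0.003, -1.526]
wrist_force: [-0.0, 0.1, -1.9]
grip_width: 0.111
t 11.8 p [487.1 131.8  44.1] rpy [-89.5   0.2 -87.4] F [-0.   0.1 -1.9] w 0.111
turn [-0.08 -0.02 -0.03] shift after [-0.003  0.021 -0.033] shift now [-0.003  0.02  -0.033] worldmm [-3.3  0.2 -2.1]
242
((494.21551513671875, 131.53289794921875), (96.26614379882812, 80.56539154052734), 89.93859100341797) [0.01538111 0.02238872 0.02616864]
```

View pics/a2.png

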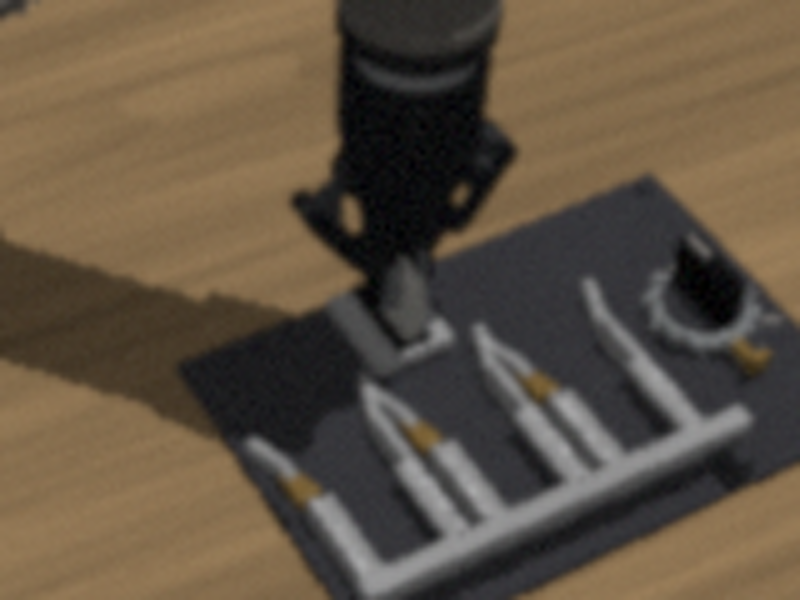

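```bash
python3 -m handwheel '[[[0,0.03,0,-0.08,-0.02,0],[0,0.01,0.1,0,0,0],[0,0.005,0.15,0,0,0],[0,0.005,0.15,0,0,0]]]'; python3 plan.py 30.5 -42 40.5 -90 j
```

```text
t: 12.13
ee_pos: [0.5272, 0.1344, 0.0404]
tool_rot: [-1.573, 0.003, -1.521]
wrist_force: [-1.2, 2.2, -1.0]
grip_width: 0.117
t 12.1 p [527.2 134.4  40.4] rpy [-90.1   0.2 -87.1] F [-1.2  2.2 -1. ] w 0.117
turn [ 0.02  0.02 -0.03] shift after [ 0.003 -0.001  0.815] shift now [ 0.006 -0.002  0.815] worldmm [81.5  3.5  0.1]
```

```bash
python3 -m handwheel '[[[0,0,0.12,0.02,0.02,0],[0,0.005,0.12,0,0,0],[0,0.005,0.12,0,0,0]]]'; python3 plan.py 30.5 -42 40.5 -90 j
```

```text
t: 12.38
ee_pos: [0.5643, 0.1386, 0.0395]
tool_rot: [-1.575, 0.005, -1.521]
wrist_force: [-4.9, -1.0, -0.3]
grip_width: 0.112
t 12.4 p [564.3 138.6  39.5] rpy [-90.2   0.3 -87.2] F [-4.9 -1.  -0.3] w 0.112
turn [ 0.03  0.02 -0.04] shift after [ 0.028 -0.01   0.443] shift now [ 0.029 -0.012  0.442] worldmm [44.3 -0.7  1. ]
```

```bash
python3 -m handwheel '[[[0.01,-0.005,0.12,0.02,0,0],[0,0,0.12,0,0,0],[0,0,0.1,0,0,0]]]'; python3 plan.py 30.5 -42 40.5 -90 j
```

```text
t: 12.63
ee_pos: [0.597, 0.1403, 0.0395]
tool_rot: [-1.583, 0.005, -1.52]
wrist_force: [-9.5, -0.1, 9.6]
grip_width: 0.112
t 12.6 p [597.  140.3  39.5] rpy [-90.7   0.3 -87.1] F [-9.5 -0.1  9.6] w 0.112
turn [ 0.1   0.03 -0.04] shift after [ 0.029 -0.01   0.116] shift now [ 0.03  -0.011  0.115] worldmm [11.7 -2.4  1. ]
```

```bash
python3 -m handwheel '[[[0.01,-0.01,0.08,0.1,0,0],[0,0,0.06,0,0,0],[0,0,0.04,0,0,0]]]'; python3 plan.py 30.5 -42 40.5 -90 j
python3 - <<'E'
from h import *
s=snapshot("scene"); W=cloud(s)
a=np.radians(2.7); X=(W[...,0]-.5762);Y=(W[...,1]-.1784); jx=(X*np.cos(a)+Y*np.sin(a))*1e3; jy=(-X*np.sin(a)+Y*np.cos(a))*1e3
m=(abs(jx-25)<60)&(abs(jy+42)<18)&(W[...,2]>.03)&(W[...,2]<.064); print(jx[m].min(),jx[m].max(),np.median(jy[m]))
m=(abs(jx-0)<60)&(abs(jy+42)<24)&(W[...,2]>.0135)&(W[...,2]<.022); print("foot",np.percentile(jx[m],[1,5,50,95,99]),np.median(jy[m]))
u,v=proj(s,[.58,.13,.03]);u,v=int(u),int(v); c=s["image"][v-45:v+45,u-60:u+60,::-1]
cv2.imwrite("pics/a3.png",cv2.resize(c,(800,600),interpolation=cv2.INTER_CUBIC))
E
```

```text
t: 12.88
ee_pos: [0.6112, 0.1409, 0.0401]
tool_rot: [-1.584, 0.004, -1.52]
wrist_force: [-22.8, -1.8, 19.7]
grip_width: 0.113
t 12.9 p [611.2 140.9  40.1] rpy [-90.8   0.2 -87.1] F [-22.8  -1.8  19.7] w 0.113
turn [ 0.11  0.03 -0.03] shift after [ 0.029 -0.004 -0.027] shift now [ 0.029 -0.004 -0.027] worldmm [-2.5 -3.   0.4]
10.302946053323739 79.46507486669815 -44.30198394321894
foot [-16.26700768 -11.70912847  24.28335311  46.54008704  47.64601192] -53.11999461874847
```

View pics/a3.png

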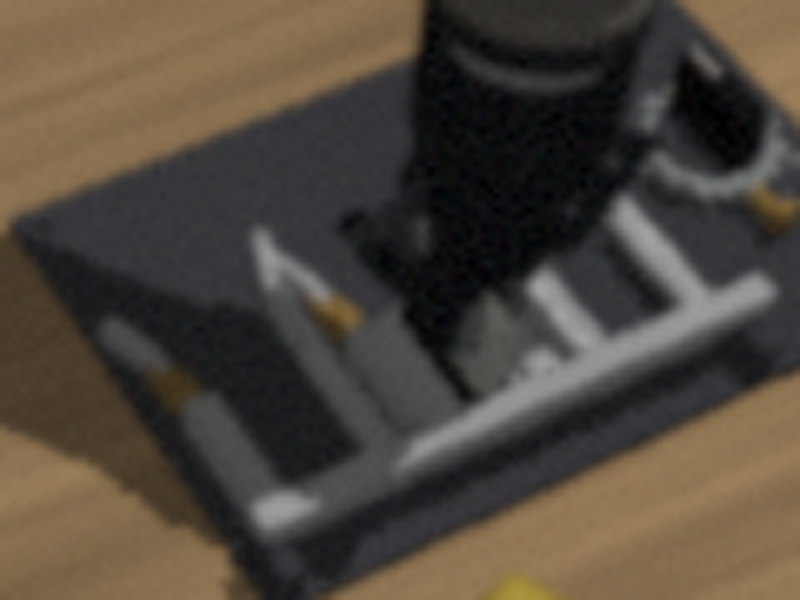

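Wrist force −23 N with the tool at the expected depth, so it is probably against the stop. I'll release, retreat and check from above.

```bash
python3 -m handwheel '[[[0,0,0,0,0,0],[0,0,0,0,0,0],[0,0,0,0,0,0],[0,-0.1,0,0,0,0],[0,-0.3,0,0,0,0],[0,-0.3,0,0,0,0],[0,-0.3,0,0,0,0],[0.35,-0.2,0,0,0,0],[0.41,0,0,0,0,0],[0.41,0,0,0,0,0],[0.41,0,0,0,0,0],[0.41,0,0,0,0,0]]]' -0.2
cat > bay.py <<'E'
from h import *
import sys
a=np.radians(2.7); f=sys.argv[1]
for n in ("top","scene"):
    s=snapshot(n); W=cloud(s); X=(W[...,0]-.5762);Y=(W[...,1]-.1784); jx=(X*np.cos(a)+Y*np.sin(a))*1e3; jy=(-X*np.sin(a)+Y*np.cos(a))*1e3
    for b,y in enumerate((-118,-42,34)):
        m=(jx>-70)&(jx<51.5)&(abs(jy-y)<19)&(W[...,2]>.045)&(W[...,2]<.08)
        if m.sum()>10:
            r=cv2.minAreaRect(np.c_[jx[m],jy[m]].astype(np.float32)); print(n,"bay",b,"tile x %.1f..%.1f"%tuple(np.percentile(jx[m],[1,99])),r)
    if n=="top":
        u,v=proj(s,[.58,.16,.03]);u,v=int(u),int(v); c=s["image"][v-60:v+60,u-80:u+80,::-1]
        cv2.imwrite(f"pics/{f}.png",cv2.resize(c,(800,600),interpolation=cv2.INTER_CUBIC))
    print("tiles"); clusters(W,.03,.0635,60)
E
python3 bay.py b1; python3 plan.py 446.8 -163.5 150 -92.4
```

```text
t: 13.93
ee_pos: [0.6341, -0.0494, 0.1764]
tool_rot: [-1.562, 0.011, -1.497]
wrist_force: [1.4, -0.2, 0.1]
grip_width: 0.398
top bay 1 tile x -0.3..48.3 ((24.01142120361328, -40.793609619140625), (48.8147087097168, 10.51140308380127), 0.5707628130912781)
tiles
1983 px(u,v)*1.5625 [682. 148.] c [ 917.8 -372.2] sz [339.   55.8] ang 84.5 z 0.03 0.0509 0.0616
266 px(u,v)*1.5625 [377. 211.] c [756.1  87.4] sz [70.4 35.3] ang 27.3 z 0.0304 0.061 0.0635
586 px(u,v)*1.5625 [339. 270.] c [651.4 139.5] sz [ 26.1 234.5] ang 3.7 z 0.0301 0.0466 0.0519
344 px(u,v)*1.5625 [617. 322.] c [ 607.  -312.7] sz [22.6 91.2] ang 81.8 z 0.0303 0.0391 0.0446
171 px(u,v)*1.5625 [231. 321.] c [549.7 298.7] sz [50.3 15.3] ang 3.5 z 0.0304 0.0529 0.0576
1304 px(u,v)*1.5625 [ 11. 520.] c [212.5 577.6] sz [198.4  41.7] ang 6.5 z 0.03 0.0455 0.0513
scene bay 1 tile x 1.2..50.6 ((25.784578323364258, -40.07860565185547), (50.391578674316406, 11.17916202545166), 1.0097308158874512)
tiles
995 px(u,v)*1.5625 [729.  76.] c [ 246.5 1071.2] sz [ 17.3 485. ] ang 90.0 z 0.03 0.0469 0.0635
1984 px(u,v)*1.5625 [577. 105.] c [2
[... 405 characters left out ...]
ng 2.0 z 0.0301 0.0474 0.0519
276 px(u,v)*1.5625 [496. 389.] c [765.  81.] sz [71.9 25.8] ang 40.9 z 0.03 0.0507 0.0635
373 px(u,v)*1.5625 [210. 409.] c [ 608.3 -312. ] sz [22.5 91.1] ang 81.6 z 0.031 0.0404 0.0435
64 px(u,v)*1.5625 [423. 412.] c [754.7 -35.1] sz [18.2  9.5] ang 67.8 z 0.0301 0.0464 0.0631
251 px(u,v)*1.5625 [324. 462.] c [ 756.4 -189.4] sz [62.7 38. ] ang 83.2 z 0.03 0.0475 0.0633
88 px(u,v)*1.5625 [387. 592.] c [ 947.  -181.9] sz [59.1  7.7] ang 82.7 z 0.0313 0.0349 0.0378
t 14.0 p [634.  -59.1 176.1] rpy [-89.6   0.3 -86.6] F [-0.7 -0.5  0.8] w 0.401
turn [-0.06  0.85 -0.05] shift after [ 1.122  0.261 -1.826] shift now [ 0.932  0.241 -1.933] worldmm [-187.2 -104.4  -26.1]
```

View pics/b1.png

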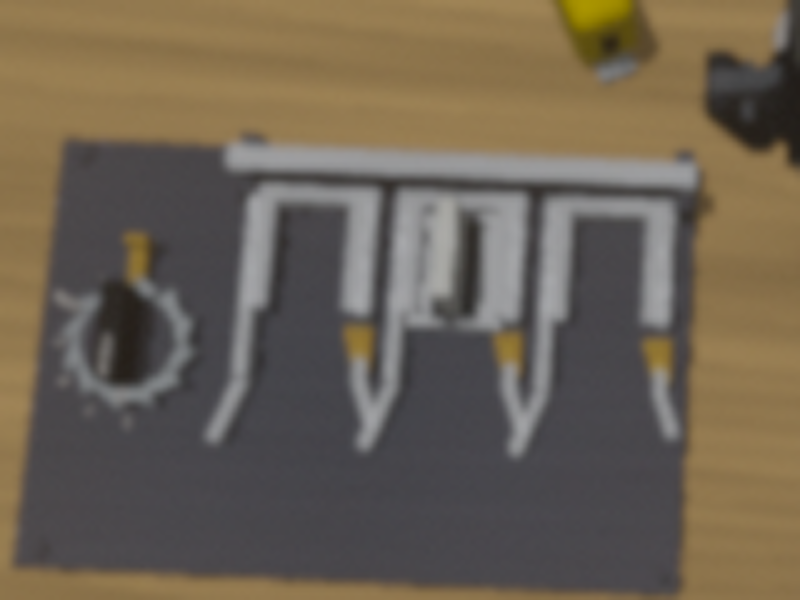

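Carrier seated in bay 1: its foot is behind the orange catch at (508,345), and the catch stands out like those of the empty bays. Next carrier.

```bash
python3 -m handwheel '[[[0.15,0,-0.38,-0.06,0.85,0],[0.22,0,-0.38,0,0,0],[0.22,0,-0.38,0,0,0],[0.22,0,-0.38,0,0,0],[0.22,0,-0.28,0,0,0],[0,0,0,0,0,0]]]'; python3 plan.py 446.8 -163.4 100 -92.4
```

```text
t: 14.53
ee_pos: [0.4556, -0.1587, 0.1782]
tool_rot: [-1.559, 0.006, -1.624]
wrist_force: [0.4, -0.9, -0.9]
grip_width: 0.4
t 14.5 p [ 455.6 -158.7  178.2] rpy [-89.3   0.3 -93. ] F [ 0.4 -0.9 -0.9] w 0.4
turn [-0.1  -0.09 -0.05] shift after [ 0.05   0.782 -0.086] shift now [ 0.056  0.781 -0.095] worldmm [ -8.8  -4.7 -78.2]
```

```bash
python3 -m handwheel '[[[0.05,0.25,-0.1,-0.1,-0.09,-0.05],[0,0.3,-0.02,0,0,0],[0,0.2,-0.02,0,0,0],[0,0,0,0,0,0]]]'; python3 plan.py 446.8 -163.4 24 -92.4
```

```text
t: 14.87
ee_pos: [0.4447, -0.1675, 0.1074]
tool_rot: [-1.556, -0.005, -1.62]
wrist_force: [-0.4, -0.2, -0.1]
grip_width: 0.398
t 14.9 p [ 444.7 -167.5  107.4] rpy [-89.2  -0.3 -92.8] F [-0.4 -0.2 -0.1] w 0.398
turn [-0.12 -0.06  0.04] shift after [-0.041  0.834  0.019] shift now [-0.046  0.834  0.007] worldmm [  2.1   4.1 -83.4]
```

```bash
python3 -m handwheel '[[[-0.05,0.25,0.01,-0.12,-0.06,0.04],[0,0.25,-0.01,0,0,0],[0,0.22,0,0,0,0],[0,0.08,0,0,0,0],[0,0.02,0,0,0,0]]]'; python3 plan.py 446.8 -163.4 24 -92.4
```

```text
t: 15.28
ee_pos: [0.4545, -0.1639, 0.0297]
tool_rot: [-1.558, -0.003, -1.613]
wrist_force: [-0.1, 0.8, 0.7]
grip_width: 0.402
t 15.3 p [ 454.5 -163.9   29.7] rpy [-89.3  -0.2 -92.4] F [-0.1  0.8  0.7] w 0.402
turn [-0.11 -0.    0.02] shift after [-0.002  0.057 -0.077] shift now [-0.002  0.056 -0.078] worldmm [-7.7  0.5 -5.7]
```

```bash
python3 -m handwheel '[[[0,0.06,-0.09,-0.1,0,0],[0,0.01,0,0,0,0]]]';  python3 -m handwheel '[[[0,0.005,-0.005,0,0,0],[0,0.005,-0.005,0,0,0],[0,0.005,-0.005,0,0,0],[0,0.005,-0.005,0,0,0],[0,0,0,0,0,0]]]' -1 25;  python3 plan.py 446.8 -163.4 24 -92.4
```

```text
t: 15.45
ee_pos: [0.447, -0.1637, 0.0241]
tool_rot: [-1.568, -0.004, -1.613]
wrist_force: [-1.3, -1.1, -0.7]
grip_width: 0.393
t: 15.87
ee_pos: [0.4466, -0.1643, 0.0252]
tool_rot: [-1.563, -0.005, -1.613]
wrist_force: [0.3, 0.4, -0.9]
grip_width: 0.114
t 15.9 p [ 446.6 -164.3   25.2] rpy [-89.6  -0.3 -92.4] F [ 0.3  0.4 -0.9] w 0.114
turn [-0.06 -0.01  0.04] shift after [-0.009  0.012  0.001] shift now [-0.009  0.012  0.001] worldmm [ 0.2  0.9 -1.2]
```

```bash
python3 -m handwheel '[[[0,-0.2,0,-0.06,0,0],[0,-0.3,0,0,0,0],[0,-0.3,0,0,0,0],[0,-0.2,0,0,-0.7,0],[-0.3,0,0,0,0,0],[-0.35,0,0,0,0,0],[-0.35,0,0,0,0,0],[-0.35,0,0,0,0,0],[-0.35,0,0,0,0,0]]]'; python3 plan.py -97 -116 100 -90 j
```

```text
t: 16.62
ee_pos: [0.4392, 0.0023, 0.1304]
tool_rot: [-1.569, -0.008, -1.544]
wrist_force: [1.4, 0.3, -0.9]
grip_width: 0.113
t 16.6 p [439.2   2.3 130.4] rpy [-89.9  -0.5 -88.5] F [ 1.4  0.3 -0.9] w 0.113
turn [-0.02 -0.17  0.07] shift after [-0.535  0.304  0.482] shift now [-0.547  0.301  0.47 ] worldmm [ 45.6  55.7 -30.4]
```

```bash
python3 -m handwheel '[[[-0.25,0,0.25,-0.02,-0.17,0.07],[-0.25,0.1,0.22,0,0,0],[0,0.2,0,0,0,0],[0,0.2,0,0,0,0],[0,0.1,0,0,0,0],[0,0,0,0,0,0]]]'; python3 plan.py -97 -116 36 -90 j
```

```text
t: 17.12
ee_pos: [0.4854, 0.0681, 0.0701]
tool_rot: [-1.566, 0.005, -1.508]
wrist_force: [0.0, 0.2, -1.3]
grip_width: 0.112
t 17.1 p [485.4  68.1  70.1] rpy [-89.7   0.3 -86.4] F [ 0.   0.2 -1.3] w 0.112
turn [-0.04  0.13 -0.04] shift after [ 0.101  0.341 -0.011] shift now [ 0.102  0.34  -0.014] worldmm [ -0.6 -10.1 -34.1]
```

```bash
python3 -m handwheel '[[[0.1,0.12,-0.01,-0.04,0.13,-0.04],[0,0.12,0,0,0,0],[0,0.08,0,0,0,0],[0,0.02,0,0,0,0]]]'; python3 plan.py -97 -116 36 -90 j
```

```text
t: 17.45
ee_pos: [0.4853, 0.0537, 0.0353]
tool_rot: [-1.57, -0.002, -1.53]
wrist_force: [-0.6, -0.4, -1.2]
grip_width: 0.119
t 17.4 p [485.3  53.7  35.3] rpy [-90.   -0.1 -87.7] F [-0.6 -0.4 -1.2] w 0.119
turn [-0.   -0.05  0.02] shift after [-0.043 -0.007 -0.003] shift now [-0.043 -0.007 -0.004] worldmm [-0.5  4.2  0.7]
```

```bash
python3 -m handwheel '[[[-0.045,0.01,0,0,-0.05,0],[0,0.01,0,0,0,0]]]';python3 plan.py 26 -116 33.2 -90 j; python3 -m handwheel '[[[0,0.005,0.1,0,0,0],[0,0.005,0.15,0,0,0]]]'; python3 plan.py 26 -116 33.2 -90 j
```

```text
t: 17.62
ee_pos: [0.485, 0.0569, 0.0332]
tool_rot: [-1.571, -0.003, -1.527]
wrist_force: [-0.6, 0.2, -1.1]
grip_width: 0.113
t 17.6 p [485.   56.9  33.2] rpy [-90.   -0.2 -87.5] F [-0.6  0.2 -1.1] w 0.113
turn [ 0.   -0.02  0.02] shift after [-0.011 -0.     1.228] shift now [-1.500e-02 -1.000e-03  1.228e+00] worldmm [122.7   6.9   0. ]
t: 17.78
ee_pos: [0.505, 0.0573, 0.0332]
tool_rot: [-1.579, -0.005, -1.526]
wrist_force: [-1.3, 0.5, 0.4]
grip_width: 0.114
t 17.8 p [505.   57.3  33.2] rpy [-90.5  -0.3 -87.4] F [-1.3  0.5  0.4] w 0.114
turn [ 0.07 -0.02  0.04] shift after [-0.016  0.     1.028] shift now [-0.018 -0.008  1.028] worldmm [102.6   6.5  -0. ]
```

```bash
python3 -m handwheel '[[[-0.015,-0.005,0.13,0.07,-0.02,0.04],[-0.005,0,0.13,0,0,0],[-0.005,0,0.13,0,0,0],[0,0,0.13,0,0,0]]]'; python3 plan.py 26 -116 33.2 -90 j
```

```text
t: 18.12
ee_pos: [0.5578, 0.0622, 0.0348]
tool_rot: [-1.574, -0.001, -1.522]
wrist_force: [-3.1, 0.6, -1.3]
grip_width: 0.111
t 18.1 p [557.8  62.2  34.8] rpy [-90.2  -0.  -87.2] F [-3.1  0.6 -1.3] w 0.111
turn [0.02 0.01 0.  ] shift after [0.008 0.016 0.499] shift now [0.009 0.015 0.499] worldmm [49.9  1.5 -1.6]
```

```bash
python3 -m handwheel '[[[0,0.012,0.12,0.02,0,0],[0,0.005,0.12,0,0,0],[0,0.005,0.12,0,0,0]]]'; python3 plan.py 26 -116 33.2 -90 j;  python3 -m handwheel '[[[0,0,0.1,0.05,0,0],[0,0,0.06,0,0,0]]]'; python3 plan.py 26 -116 33.2 -90 j
```

```text
t: 18.37
ee_pos: [0.5884, 0.0638, 0.0336]
tool_rot: [-1.587, -0.003, -1.521]
wrist_force: [-14.1, -1.4, 20.8]
grip_width: 0.113
t 18.4 p [588.4  63.8  33.6] rpy [-90.9  -0.1 -87.2] F [-14.1  -1.4  20.8] w 0.113
turn [0.13 0.02 0.02] shift after [0.009 0.004 0.192] shift now [0.01  0.001 0.192] worldmm [19.2 -0.  -0.4]
t: 18.53
ee_pos: [0.603, 0.0645, 0.0338]
tool_rot: [-1.586, -0.003, -1.521]
wrist_force: [-5.7, -1.0, 2.3]
grip_width: 0.11
t 18.5 p [603.   64.5  33.8] rpy [-90.9  -0.2 -87.2] F [-5.7 -1.   2.3] w 0.11
turn [0.13 0.02 0.03] shift after [0.01  0.006 0.045] shift now [0.01  0.005 0.046] worldmm [ 4.6 -0.8 -0.6]
```

```bash
python3 -m handwheel '[[[0,0,0.06,0.1,0,0],[0,0,0.05,0,0,0]]]'; python3 plan.py 26 -116 33.2 -90 j
```

```text
t: 18.7
ee_pos: [0.6099, 0.0649, 0.0338]
tool_rot: [-1.584, -0.004, -1.521]
wrist_force: [-22.5, -1.7, 23.0]
grip_width: 0.119
t 18.7 p [609.9  64.9  33.8] rpy [-90.8  -0.2 -87.2] F [-22.5  -1.7  23. ] w 0.119
turn [0.11 0.02 0.03] shift after [ 0.01   0.006 -0.023] shift now [ 0.01   0.006 -0.023] worldmm [-2.3 -1.1 -0.6]
```

```bash
python3 -m handwheel '[[[0,0,0,0,0,0],[0,0,0,0,0,0],[0,0,0,0,0,0],[0,-0.1,0,0,0,0],[0,-0.3,0,0,0,0],[0,-0.3,0,0,0,0],[0,-0.3,0,0,0,0],[0.35,-0.2,0,0,0,0],[0.41,0,0,0,0,0],[0.41,0,0,0,0,0],[0.41,0,0,0,0,0]]]' -0.2
python3 bay.py b2 | grep -v px; python3 plan.py 551 299.5 150 92.7
```

```text
t: 19.62
ee_pos: [0.6295, -0.0812, 0.1691]
tool_rot: [-1.559, 0.004, -1.498]
wrist_force: [0.9, -0.9, -0.6]
grip_width: 0.398
top bay 0 tile x 0.4..48.9 ((24.60692596435547, -116.73524475097656), (9.963275909423828, 48.838924407958984), 89.9555435180664)
top bay 1 tile x 0.0..48.1 ((23.99518394470215, -40.762779235839844), (48.836368560791016, 10.503650665283203), 0.4314371347427368)
tiles
scene bay 0 tile x 1.9..51.2 ((26.206911087036133, -115.79618835449219), (50.3042106628418, 11.852272033691406), 0.2762906551361084)
scene bay 1 tile x 1.8..50.9 ((25.505231857299805, -40.368019104003906), (51.53727340698242, 11.676543235778809), 0.3883330225944519)
tiles
t 19.7 p [628.8 -91.1 168.4] rpy [-89.4  -0.1 -86.7] F [ 0.5 -0.5 -0.1] w 0.398
turn [ 2.000e-02 -2.609e+01  1.300e-01] shift after [3.938 0.184 0.593] shift now [-3.945  0.17  -0.55 ] worldmm [-77.8 390.6 -18.4]
```

View pics/b2.png

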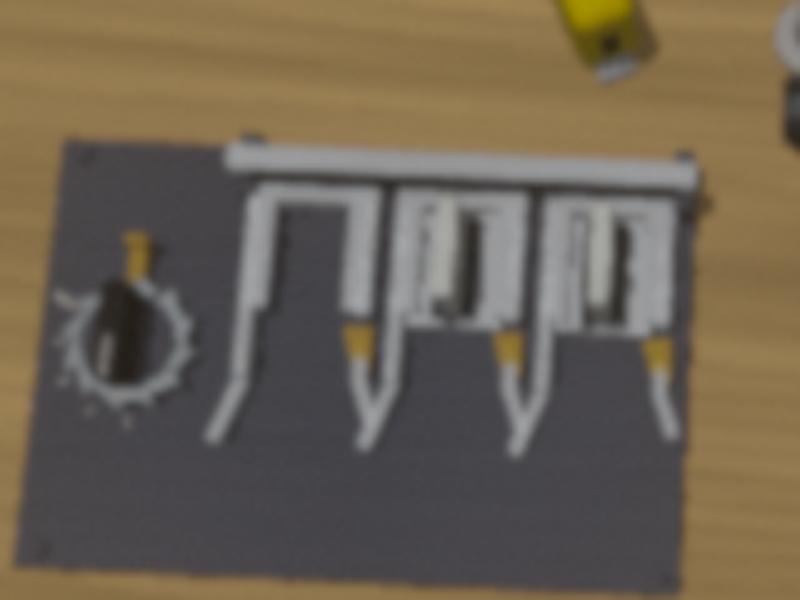

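Both carriers are home with the catches out (bay 0 catch at (657,352), bay 1 at (508,345)). The knob pointer is at the bottom (joint 0), and the long mark is around (65,298). Reorienting for the knob.

```bash
python3 -m handwheel '[[[0,0,0,0,-1,0],[0,0,0,0,-1,0],[0,0,0,0,-1,0],[0,0,0,0,-1,0],[0,0,0,0,-1,0],[0,0,0,0,-1,0],[0,0,0,0,-1,0],[0,0,0,0,-1,0],[0,0,0,0,-1,0],[0,0,0,0,-1,0],[0,0,0,0,-1,0],[0,0,0,0,-1,0]]]'
python3 -m handwheel '[[[0,0,0,0,-1,0],[0,0,0,0,-1,0],[0,0,0,0,-1,0],[0,0,0,0,-1,0],[0,0,0,0,-1,0],[0,0,0,0,-1,0],[0,0,0,0,-1,0],[0,0,0,0,-1,0],[0,0,0,0,-1,0],[0,0,0,0,-1,0],[0,0,0,0,-1,0],[0,0,0,0,-1,0]]]'
python3 plan.py 551 299.5 150 92.7
```

```text
t: 20.72
ee_pos: [0.6356, -0.0974, 0.18]
tool_rot: [-1.578, -0.033, -0.023]
wrist_force: [0.7, -0.2, 0.1]
grip_width: 0.398
t: 21.72
ee_pos: [0.6421, -0.0999, 0.1909]
tool_rot: [-1.625, 0.01, 1.476]
wrist_force: [-0.7, -0.5, -0.0]
grip_width: 0.398
t 21.7 p [642.1 -99.9 190.9] rpy [-93.1   0.6  84.6] F [-0.7 -0.5 -0. ] w 0.398
turn [ 0.45 -1.18 -0.11] shift after [4.033 0.409 0.722] shift now [3.894 0.301 1.304] worldmm [-91.1 399.4 -40.9]
```

```bash
python3 -m handwheel '[[[0,0,0,0.22,-0.6,-0.05],[0,0,0,0.22,-0.6,-0.05],[0.4,0,0.07,0,0,0],[0.4,0,0.07,0,0,0],[0.4,0,0.07,0,0,0],[0.4,0,0.07,0,0,0],[0.4,0,0.07,0,0,0],[0.4,0,0.07,0,0,0],[0.4,0,0.07,0,0,0],[0.4,0,0.07,0,0,0],[0.4,0,0.07,0,0,0],[0.3,0,0.05,0,0,0]]]'
python3 plan.py 551 299.5 100 92.7
```

```text
t: 22.72
ee_pos: [0.5626, 0.285, 0.1952]
tool_rot: [-1.59, 0.008, 1.601]
wrist_force: [0.2, -0.2, 0.4]
grip_width: 0.399
t 22.7 p [562.6 285.  195.2] rpy [-91.1   0.5  91.7] F [ 0.2 -0.2  0.4] w 0.399
turn [ 0.16 -0.14 -0.07] shift after [0.151 0.952 0.109] shift now [0.157 0.949 0.13 ] worldmm [-11.6  14.5 -95.2]
```

```bash
python3 -m handwheel '[[[0.15,0.2,0.1,0.16,-0.14,-0.07],[0,0.3,0,0,0,0],[0,0.3,0,0,0,0],[0,0.1,0,0,0,0],[0,0,0,0,0,0]]]'
python3 plan.py 551 299.5 30 92.7
```

```text
t: 23.13
ee_pos: [0.5507, 0.3166, 0.1096]
tool_rot: [-1.582, -0.012, 1.632]
wrist_force: [0.2, -0.4, 0.5]
grip_width: 0.4
t 23.1 p [550.7 316.6 109.6] rpy [-90.6  -0.7  93.5] F [ 0.2 -0.4  0.5] w 0.4
turn [0.09 0.12 0.1 ] shift after [-0.171  0.796  0.006] shift now [-0.18   0.794  0.017] worldmm [  0.3 -17.1 -79.6]
```

```bash
python3 -m handwheel '[[[-0.17,0,0,0.09,0.12,0.1],[0,0,0,0,0,0]]]'
python3 plan.py 551 299.5 30 92.7
```

```text
t: 23.3
ee_pos: [0.5527, 0.2982, 0.1109]
tool_rot: [-1.571, 0.002, 1.616]
wrist_force: [-0.0, -0.4, -0.3]
grip_width: 0.398
t 23.3 p [552.7 298.2 110.9] rpy [-90.    0.1  92.6] F [-0.  -0.4 -0.3] w 0.398
turn [ 0.   -0.02 -0.01] shift after [0.013 0.809 0.017] shift now [0.015 0.809 0.017] worldmm [ -1.7   1.3 -80.9]
```

```bash
python3 -m handwheel '[[[0.01,0.25,0.02,0,-0.02,0],[0,0.25,0,0,0,0],[0,0.2,0,0,0,0],[0,0.05,0,0,0,0],[0,0,0,0,0,0]]]'
python3 plan.py 551 299.5 30 92.7
```

```text
t: 23.72
ee_pos: [0.5605, 0.2964, 0.0437]
tool_rot: [-1.586, -0.002, 1.606]
wrist_force: [1.1, 0.4, -0.4]
grip_width: 0.401
t 23.7 p [560.5 296.4  43.7] rpy [-90.9  -0.1  92. ] F [ 1.1  0.4 -0.4] w 0.401
turn [ 0.13 -0.1   0.02] shift after [0.036 0.137 0.093] shift now [0.034 0.135 0.096] worldmm [ -9.5   3.1 -13.7]
```

```bash
python3 -m handwheel '[[[0.035,0.06,0.1,0.13,-0.1,0],[0,0.06,0.02,0,0,0],[0,0.02,0,0,0,0]]]'
python3 plan.py 551 299.5 30 92.7
```

```text
t: 23.97
ee_pos: [0.5506, 0.3, 0.0332]
tool_rot: [-1.575, -0.005, 1.616]
wrist_force: [-0.1, -0.2, 1.0]
grip_width: 0.4
t 24.0 p [550.6 300.   33.2] rpy [-90.2  -0.3  92.6] F [-0.1 -0.2  1. ] w 0.4
turn [ 0.03 -0.02  0.04] shift after [-0.006  0.032 -0.004] shift now [-0.006  0.032 -0.004] worldmm [ 0.4 -0.5 -3.2]
```

```bash
python3 -m handwheel '[[[0,0.01,0,0,0,0],[0,0.005,0,0,0,0],[0,0.005,0,0,0,0],[0,0,0,0,0,0],[0,0,0,0,0,0]]]' -1 60
python3 plan.py 551 299.5 33 92.7
python3 -m handwheel '[[[0,0,0,0,0.8,0],[0,0,0,0,0.8,0],[0,0,0,0,0.8,0],[0,0,0,0,0.8,0]]]'
python3 plan.py 551 299.5 33 -34.2
```

```text
t: 24.38
ee_pos: [0.5505, 0.3007, 0.0328]
tool_rot: [-1.576, -0.005, 1.617]
wrist_force: [-0.2, 0.2, -1.1]
grip_width: 0.15
t 24.4 p [550.5 300.7  32.8] rpy [-90.3  -0.3  92.6] F [-0.2  0.2 -1.1] w 0.15
turn [ 0.05 -0.01  0.04] shift after [-0.012 -0.002 -0.004] shift now [-0.012 -0.002 -0.004] worldmm [ 0.5 -1.2  0.2]
t: 24.72
ee_pos: [0.5506, 0.3008, 0.0329]
tool_rot: [-1.573, -0.007, 1.22]
wrist_force: [-0.1, -0.1, -1.6]
grip_width: 0.149
t 24.7 p [550.6 300.8  32.9] rpy [-90.1  -0.4  69.9] F [-0.1 -0.1 -1.6] w 0.149
turn [-0.04 15.14  0.06] shift after [ 0.011 -0.001 -0.008] shift now [-0.01  -0.001 -0.008] worldmm [ 0.4 -1.3  0.1]
```

```bash
python3 -m handwheel '[[[0,0,0,0,0.8,0],[0,0,0,0,0.8,0],[0,0,0,0,0.8,0],[0,0,0,0,0.8,0],[0,0,0,0,0.8,0],[0,0,0,0,0.8,0],[0,0,0,0,0.8,0],[0,0,0,0,0.8,0],[0,0,0,0,0.8,0],[0,0,0,0,0.8,0],[0,0,0,0,0.8,0],[0,0,0,0,0.8,0]]]'
python3 plan.py 550.5 300.7 33 -34.2
```

```text
t: 25.72
ee_pos: [0.5506, 0.3007, 0.0328]
tool_rot: [-1.567, -0.006, 0.015]
wrist_force: [-0.6, 0.2, -1.5]
grip_width: 0.149
t 25.7 p [550.6 300.7  32.8] rpy [-89.8  -0.3   0.9] F [-0.6  0.2 -1.5] w 0.149
turn [-0.05  5.1   0.04] shift after [-0.001 -0.002 -0.001] shift now [-0.001 -0.002 -0.   ] worldmm [-0.1 -0.   0.2]
```

```bash
python3 -m handwheel '[[[0,0,0,0,0.9,0],[0,0,0,0,0.9,0],[0,0,0,0,0.9,0],[0,0,0,0,0.9,0],[0,0,0,0,0.9,0],[0,0,0,0,0.8,0]]]'
python3 plan.py 550.5 300.7 33 -35
```

```text
t: 26.22
ee_pos: [0.5505, 0.3007, 0.0328]
tool_rot: [-1.565, -0.003, -0.649]
wrist_force: [0.4, 0.2, -1.2]
grip_width: 0.149
t 26.2 p [550.5 300.7  32.8] rpy [-89.7  -0.2 -37.2] F [ 0.4  0.2 -1.2] w 0.149
turn [-0.05 -0.32  0.03] shift after [-0.    -0.002 -0.   ] shift now [-0.    -0.002 -0.   ] worldmm [-0.  -0.   0.2]
```

```bash
python3 -m handwheel '[[[0,0,0,0,0,0],[0,0,0,0,0,0],[0,0,0,0,0,0],[0,0,0,0,0,0],[0,-0.1,0,0,0,0],[0,-0.2,0,0,0,0],[0,-0.3,0,0,0,0],[0,-0.4,0,0,0,0],[0,-0.4,0,0,0,0],[-0.35,-0.2,0,0,0,0],[-0.4,0,0,0,0,0],[-0.4,0,0,0,0,0]]]' 0
python3 -m handwheel '[[[-0.2,-0.3,0.3,0,0,0],[-0.2,-0.3,0.3,0,0,0],[0,-0.1,0.3,0,0,0],[0,0,0.3,0,0,0]]]'
python3 bay.py b3; python3 -c "from plant import *; s=get_state(); print(s['t'],s['ee_pos'])"
```

```text
t: 27.22
ee_pos: [0.4639, 0.3635, 0.2047]
tool_rot: [-1.561, -0.007, -0.653]
wrist_force: [-0.1, 1.2, 0.1]
grip_width: 0.493
t: 27.55
ee_pos: [0.4873, 0.4805, 0.2751]
tool_rot: [-1.57, -0.004, -0.636]
wrist_force: [1.8, -1.1, 0.6]
grip_width: 0.505
top bay 0 tile x 0.5..49.3 ((24.961698532104492, -116.62937927246094), (49.0856819152832, 10.19864559173584), 0.21513701975345612)
top bay 1 tile x -0.0..48.3 ((24.279747009277344, -40.80842590332031), (9.906571388244629, 49.10953903198242), 89.8045654296875)
tiles
2040 px(u,v)*1.5625 [678. 148.] c [ 924.4 -347.7] sz [391.1  54.8] ang 82.9 z 0.03 0.0508 0.0628
244 px(u,v)*1.5625 [378. 212.] c [755.9  87.2] sz [71.7 35.3] ang 28.1 z 0.03 0.0601 0.0635
168 px(u,v)*1.5625 [539. 242.] c [ 730.4 -183.3] sz [63.  37.7] ang 65.7 z 0.0305 0.0462 0.0634
645 px(u,v)*1.5625 [339. 278.] c [614.4 138. ] sz [ 73.2 235. ] ang 0.9 z 0.0302 0.0467 0.0635
343 px(u,v)*1.5625 [617. 322.] c [ 606.4 -312.8] sz [23.  90.8] ang 81.9 z 0.03 0.0391 0.0434
129 px(u,v)*1.5625 [231. 321.] c [549.6 298.4] sz [50.5 13.9] ang 63.5 z 0.0303 0.054 0.0597
1178 px(u,v)*1.562
[... 540 characters left out ...]
7 px(u,v)*1.5625 [534. 249.] c [551.  299.1] sz [49.  15.3] ang 62.4 z 0.0301 0.0488 0.0591
805 px(u,v)*1.5625 [475. 314.] c [620.1 140.3] sz [238.6  80.5] ang 89.6 z 0.03 0.0476 0.0635
290 px(u,v)*1.5625 [495. 387.] c [760.5  86.1] sz [71.2 31.8] ang 32.2 z 0.0301 0.0514 0.0635
374 px(u,v)*1.5625 [210. 409.] c [ 608.1 -311.8] sz [22.5 91. ] ang 81.6 z 0.0301 0.0402 0.0445
63 px(u,v)*1.5625 [422. 412.] c [754.9 -34.7] sz [16.8 11.3] ang 62.2 z 0.0303 0.0467 0.0628
249 px(u,v)*1.5625 [324. 462.] c [ 757.  -189.2] sz [62.8 37.6] ang 84.3 z 0.0302 0.0473 0.0633
90 px(u,v)*1.5625 [387. 592.] c [ 947.  -182.3] sz [58.3  7.6] ang 83.2 z 0.0315 0.0346 0.0381
27.65 [0.48741006 0.48315621 0.27257348]
```

View pics/b3.png

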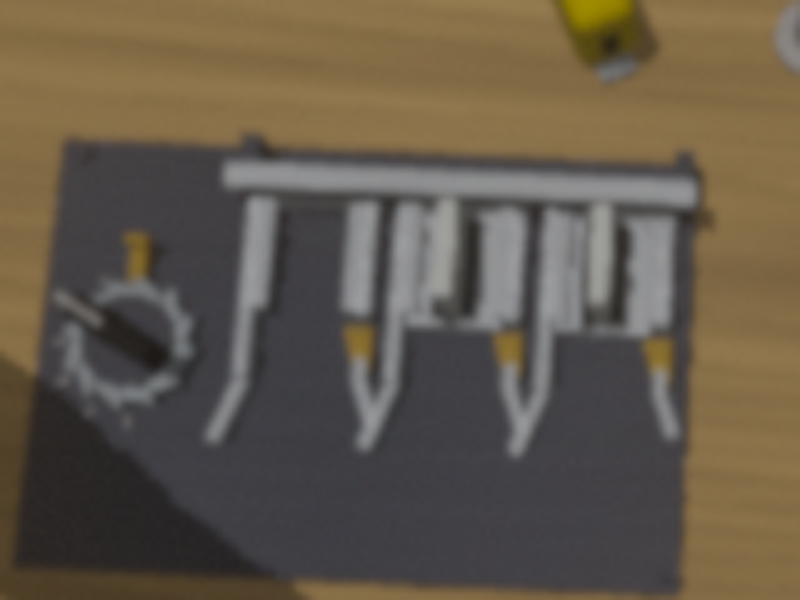

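The pointer stands at the long mark (65,298). The bar measures 63°, as expected for tooth 4, and the pawl tab is in its rest position. Both carriers are still seated with the catches out.

```bash
python3 -m handwheel '[[[0,0,0,0,0,0],[0,0,0,0,0,0],[0,0,0,0,0,0],[0,0,0,0,0,0],[0,0,0,0,0,0]]]'; python3 -c "from plant import *; print(hand_in())"
```

```text
t: 28.07
ee_pos: [0.4869, 0.4804, 0.2734]
tool_rot: [-1.572, -0.001, -0.633]
wrist_force: [0.5, 0.3, -0.3]
grip_width: 0.501
the job is handed in; nothing more can be done
None
```

The job is done and handed in at about 28 s, with no verdict returned. The stone is in its tray, both carriers on the bench are in the jig, and the knob is at the long mark.

- **Stone:** it lies flat in the tray, within about 3 mm of its centre.
- **Carriers:** there were only two at this start. I held them with a 25 N grip and slid them into bays 1 and 0 until they met the end stop, at about 23 N on the wrist. The last camera check puts both within about 2 mm of their seats and in line. Both catches look out, the same as in the empty bay.
- **Knob:** I turned it about 2.27 rad clockwise from tooth 0 and let it go. The pointer now rests on the long mark, with the bar at 63° in the images against about 62.7° expected. The pawl looks dropped.
- **Bystanders:** the nozzle, tape and jar show no shift.

- **Camera disagreement:** the two cameras differ by 1–2 mm on the carriers' x position, which is within calibration.
- **Catches and pawl:** these were judged from images only, because their joint values cannot be read.
- **Cross bar:** it appeared lower in the last picture than before the knob was turned. I took this to be the clamp closing and did not check further.

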